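# Close the food tin with the lid that fits and clip it shut

## Robot

A 6-joint arm with a two-finger parallel gripper is mounted at the origin on a cart in front of the work surface, level with it; the furniture and walls round the work are solid. World frame = base frame: x ahead of the robot, y to its left, z up, the work surface at z = 0. Lengths are in m, angles in rad, forces in N, time in s.
With the tool pointing down it reaches from about 0.35 to 0.725 m from the base axis. Payload 4.3 kg.
Tool frame: the origin (TCP) lies at the very end of the fingers, on their centre line; the grasp point (between the pads) lies 19 mm behind it; z points along the fingers, y is the line along which they close (so a half turn about z gives the same grasp; the last joint's range is limited). The gripper opens to 85 mm and grips with 20 to 120 N. Pads are 22 mm wide; open, the fingers measure 114 mm over their backs; the gripper's body (76 mm by 85 mm) begins 54 mm behind the grasp point. The pads swing forward as they close: fully open they stand 13 mm farther back than shut.
Start: joints at [-1.293, 0.377, 0.081, 1.274, 0, 1.46], TCP at [0.217, -0.532, 0.231] pointing down, gripper open.
Joint ranges: [-2.72, 2.72], [-0.84, 1.66], [-1.02, 1.22], [-1.77, 2.12], [-1.37, 1.28], [-3.14, 3.14]. Speed limits (rad/s): [2.57, 2.57, 3.14, 3.14, 3.14, 3.14].

## Interface

Orientations are given as a unit quaternion [w, x, y, z].
In Python, from workcell import bot gives the robot as it stands.
- The arm moves only by the shell command python3 -m inch 'ROWS'. ROWS is JSON, one flat list of numbers, 7 for each row, row after row: the shift along the tool's x, y, z in cm, then the turn, a rotation vector about the tool's x, y, z in rad, then the finger opening in cm, from 0 to 8.54. A call has exactly 5 rows; each row shifts and turns the commanded pose from where the row before left it, along the tool's axes as they then stand; what a row does not reach is not made up. A row lasts 1/12 s, in which the tool goes at most 41.7 mm and 7.16 degrees, less where a joint would pass 70% of its speed; a pose out of reach is approached as far as the arm can. A call with a gripper value outside its range is refused whole. The fingers move at their own pace and stop on an object; the grip force is fixed at half the most. Time passes only in rows, so rows that do not move let the fingers close, or fill a call up. It gives the time, the measured TCP pose, the force, the opening and the grip force at its end, in the units of the state.
- bot.sense(): the state, without advancing time (a new reading comes with each control period).
- bot.capture(name): name is "scene" or "top"; returns (picture, depth): 480x640x3 uint8, red, green, blue; 480x640 float32, m along the optical axis (not along the pixel's ray), 0 where there is no reading.
- bot.calibration(name): a dict with "fx", "fy", "cx", "cy" (pixels), "distortion" ([k1, k2, p1, p2, k3] as OpenCV has them; the pictures are not rectified), "R" (3x3) and "t" (3): a world point X has camera coordinates R X + t. Camera axes: x right, y down, z forward; pixel columns grow to the right and rows downward; lengths in m; the calibration is good to about 2 mm. A picture is of the moment at which its call begins. calibration takes no time and is no camera call.
- bot.job_done(): hands the job in; it is judged then, once.
The state is a dict: "clock": time; "q": joint angles; "joint_vel": joint speeds; "joint_efforts": joint torques, N m; "eef_pos": TCP position; "tcp_rot": TCP orientation; "contact_force": force on the tool from outside, world axes, zero at the start; "ft_torque": the same for the moment, N m; "width": finger opening in m; "finger_force": force on a finger pad.
Only numpy, scipy, OpenCV 4.12 (cv2) and the standard library are available. Lean on these libraries where they do the work, as an engineer would, in place of code of your own. Each camera call takes 0.05 s, during which the arm holds its last target. There are 200 camera calls.

## Task

The lemon in the round steel food tin is going into the fridge. Of the three loose lids, take the one that fits the tin, set it on so that its brim sits flat on the rim all round, then fold both of the tin's clips fully up over the brim. Keep the tin standing upright and leave the other lids and everything else where they are.

Things in the scene. Friction and masses are not known exactly. Their poses are not given: they have to be found in the camera images.
- tin: Round open tin of plain steel with a lemon in it, loose on the worktop: 104 mm across (106 over the rolled rim), mouth 98 mm, 72 mm high, 0.5 to 0.75 kg with the lemon. Two clips lean open on its two sides, along its own +y and -y. Origin: centre of its underside; z up. Turned up to 0.25 rad either way, so the clips are roughly left and right.
- tin_mouth (a point): Centre of the tin's mouth, level with the top of its rim, 72 mm above its underside; z up. With the right lid home the lid's origin is 8 mm below this point.
- clip_left (a joint): Hinge of the steel clip on the tin's left (+y) side: 0 = shut, upright, hook over a seated brim; grows outward (starts 0.4 to 0.65, limit 1.2). Stays where left; 0.5 N on its lip along its arc (inward and up) shuts it; a level push can jam; over 4 N may rock the tin. Strap 19 mm wide; pivot 57.5 mm from the tin's axis, 36 mm up; hook 41 mm above the pivot, 11 mm inward.
- clip_right (a joint): Hinge of the steel clip on the tin's right (-y) side: 0 = shut, upright, hook over a seated brim; grows outward (starts 0.4 to 0.65, limit 1.2). Stays where left; 0.5 N on its lip along its arc (inward and up) shuts it; a level push can jam; over 4 N may rock the tin. Strap 19 mm wide; pivot 57.5 mm from the tin's axis, 36 mm up; hook 41 mm above the pivot, 11 mm inward.
- clip_left_top (a point): Middle of the rolled lip (radius 3.5 mm, 17 mm long) on the outer face at the top of the left clip. Clip shut: 62 mm from the tin's axis, 75 mm above its underside. It turns about the pivot on a radius of 39 mm.
- clip_right_top (a point): Middle of the rolled lip (radius 3.5 mm, 17 mm long) on the outer face at the top of the right clip. Clip shut: 62 mm from the tin's axis, 75 mm above its underside. It turns about the pivot on a radius of 39 mm.
- lid_a: Round steel lid, 94 mm across the brim; plug 79 mm across, 8 mm deep (lower half tapered), 3 mm brim; turned wooden knob, 29 mm across at 15 to 27 mm above the brim, 18 mm at its foot, 30 mm high. 0.11 kg. Origin: centre of the plug's underside; z up (brim top 11 mm, low dome inside it 14.5 mm, knob top 41 mm). Too small for the tin: it drops inside.
- lid_b: Round steel lid, 108 mm across the brim; plug 93 mm across, 8 mm deep (lower half tapered), 3 mm brim; turned wooden knob, 29 mm across at 15 to 27 mm above the brim, 18 mm at its foot, 30 mm high. 0.11 kg. Origin: centre of the plug's underside; z up (brim top 11 mm, low dome inside it 14.5 mm, knob top 41 mm). Fits the tin (2.5 mm clearance all round).
- lid_c: Round steel lid, 122 mm across the brim; plug 107 mm across, 8 mm deep (lower half tapered), 3 mm brim; turned wooden knob, 29 mm across at 15 to 27 mm above the brim, 18 mm at its foot, 30 mm high. 0.11 kg. Origin: centre of the plug's underside; z up (brim top 11 mm, low dome inside it 14.5 mm, knob top 41 mm). Too large: its plug does not enter the mouth.
- dish_soap: Clear plastic washing-up bottle, 39 x 65 mm, 187 mm high, at the back left, left of the dish rack. Bystander, to be left alone. Origin: centre of its underside.
- beaker: White plastic beaker, 75 mm across, 90 mm high, behind the bottle. Bystander, to be left alone. Origin: centre of its underside.
- fish_tin: Flat closed food tin with a printed band, 86 mm across, 40 mm high, at the front left by the sink. Bystander, to be left alone. Origin: centre of its underside.
There are look-alikes about, which are no part of the job. Leave any pink look-alike of the tin alone.

How it is judged:
By the outcome, as a careful person would: the job done as asked, in the order asked, and still so for the second after the job is handed in, with the robot touching nothing.
It also fails if it takes over 54 s, if anything falls off the work surface, if the arm or the gripper's body presses on something with over 40 N, if the wrist force passes 120 N, or if a joint passes its speed limit or range.

## Working session

There is one attempt and no reset: what is moved stays moved. The work goes in short steps, Python scripts to look and compute and a shell command to move; the robot and the scene stay as the last step left them, time stands still between calls to the robot, and variables do not carry over. Pictures are saved under pics/ and viewed, at most 10 in all, crops included, and the job is handed in when it is done.

```bash
ls; mkdir -p pics; python3 - <<'E'
from workcell import bot
import cv2,numpy as np
for n in("scene","top"):
    p,d=bot.capture(n); cv2.imwrite(f"pics/{n}0.png",p[:,:,::-1]); np.savez(f"{n}0.npz",p=p,d=d)
    c=bot.calibration(n); print(n,c)
s=bot.sense(); print(s)
E
```

```text
pics
scene {'fx': 601.3972481054935, 'fy': 601.3972481054935, 'cx': 311.5063858072384, 'cy': 228.21151293103952, 'distortion': array([-0.01769139,  0.        ,  0.        ,  0.        ,  0.        ]), 'R': array([[-0.77921355, -0.62630139, -0.02393359],
       [-0.34455857,  0.45995603, -0.81836413],
       [ 0.52355099, -0.62943389, -0.57420148]]), 't': array([0.31363484, 0.35795672, 1.04372555])}
top {'fx': 468.86059116593333, 'fy': 468.86059116593333, 'cx': 321.93893675169977, 'cy': 244.26933267286637, 'distortion': array([0.03061298, 0.        , 0.        , 0.        , 0.        ]), 'R': array([[-0.0252131 , -0.99967919,  0.00241289],
       [-0.9904    ,  0.02465077, -0.1360154 ],
       [ 0.13591228, -0.0058191 , -0.99070378]]), 't': array([-0.20476282,  0.59551286,  1.07086698])}
{'clock': 0.1, 'q': array([-1.29332206e+00,  3.78022913e-01,  7.97829956e-02,  1.27442198e+00,
       -3.48982635e-06,  1.46050544e+00]), 'joint_vel': array([ 7.87281293e-04, -8.92153437e-04,  2.38947045e-03, -1.39663440e-03,
       -3.73490256e-04,  3.03313487e-05]), 'joint_efforts': array([ 1.16524088e-04, -4.64694285e+01,  2.70582300e+01,  1.20348745e-02,
       -1.72688256e-04,  7.84674683e-06]), 'eef_pos': array([ 0.21726648, -0.53173653,  0.23044464]), 'tcp_rot': array([-9.29384010e-04,  9.81263150e-01,  1.92670083e-01, -7.96212645e-05]), 'contact_force': array([-0.05681272, -0.22239898,  0.95992135]), 'ft_torque': array([ 0.01442403, -0.04080857,  0.06971195]), 'finger_force': 0.0, 'width': 0.08563394004168559}
```

View pics/top0.png

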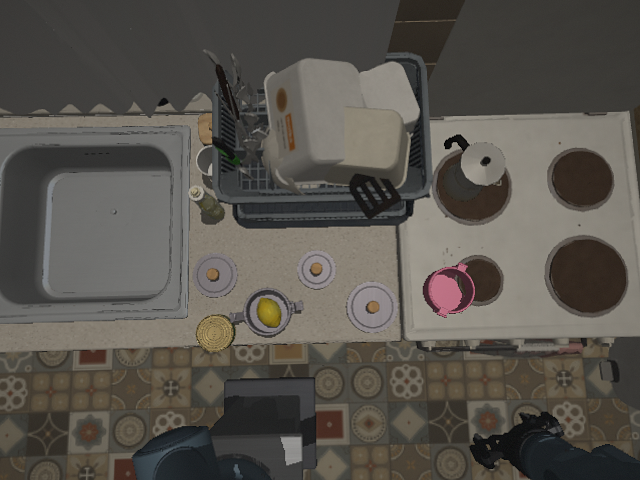

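View pics/scene0.png

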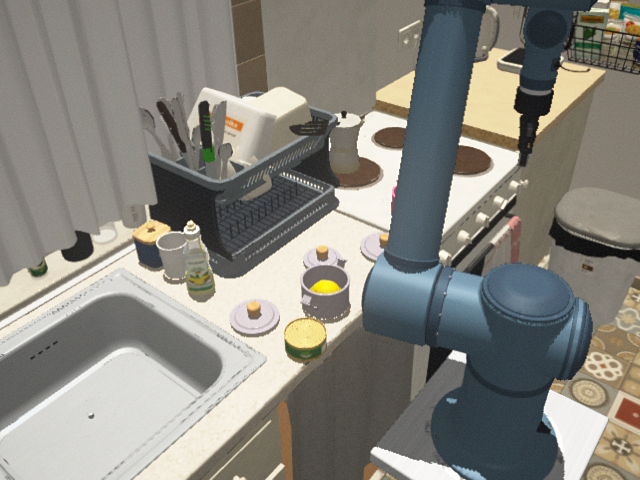

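The top view shows three lids at (215,275), (317,270) and (373,307). The steel tin with the lemon is at (268,312), with clips at (237,318) and (298,307). The fish tin is at (215,332).

Possible mix-ups:
- **For the tin:** steel tin (268,312) or pink pan (450,290). I choose the steel one with the lemon.
- **For the lid:** (215,275), (317,270) or (373,307). I'll choose by a measured brim of 108 mm.

```bash
cat > h.py <<'E'
import numpy as np,cv2
from workcell import bot
from scipy.optimize import least_squares
def cloud(n,d):
    c=bot.calibration(n); K=np.array([[c['fx'],0,c['cx']],[0,c['fy'],c['cy']],[0,0,1]])
    v,u=np.mgrid[:480,:640]
    uv=cv2.undistortPoints(np.stack([u,v],-1).reshape(-1,1,2).astype(float),K,c['distortion']).reshape(480,640,2)
    X=np.dstack([uv*d[...,None],d])-c['t']
    W=X@c['R']; W[d<=0]=np.nan
    return W
def circ(P,x0):
    r=least_squares(lambda a:np.hypot(P[:,0]-a[0],P[:,1]-a[1])-a[2],x0,loss='soft_l1',f_scale=.001)
    return r.x
def proj(n,X):
    c=bot.calibration(n); K=np.array([[c['fx'],0,c['cx']],[0,c['fy'],c['cy']],[0,0,1]])
    return cv2.projectPoints(np.atleast_2d(X).astype(float),cv2.Rodrigues(c['R'])[0],c['t'],K,c['distortion'])[0].reshape(-1,2)
E
python3 - <<'E'
from h import *
f=np.load('top0.npz');W=cloud('top',f['d'])
for u,v in((215,275),(317,270),(373,307)):
    P=W[v-35:v+35,u-35:u+35].reshape(-1,3); c0=W[v,u]
    z0=np.nanmedian(W[v+24:v+34,u-34:u+34,2])
    k=P[(P[:,2]>z0+.033)&(np.hypot(*(P[:,:2]-c0[:2]).T)<.03)]
    b=P[(P[:,2]>z0+.006)&(P[:,2]<z0+.02)&(np.hypot(*(P[:,:2]-c0[:2]).T)<.066)]
    hull=cv2.convexHull(b[:,:2].astype(np.float32))[:,0]
    print(u,'table z',z0,'knob',np.mean(k,0),np.max(k[:,2]),'brim',cv2.minEnclosingCircle(hull),len(b)**.5, 'median',np.median(b,0))
u,v=268,312
P=W[v-45:v+45,u-50:u+50].reshape(-1,3);c0=W[v,u]
print('tin',c0)
b=P[(P[:,2]>.064)&(P[:,2]<.08)]
c=circ(b,[*c0[:2],.05]);print('rim',c,b[:,2].mean())
r=np.hypot(*(P[:,:2]-c[:2]).T)
e=P[(r>.058)&(r<.09)&(P[:,2]>.045)&(P[:,2]<.09)]
for s in(1,-1):
    q=e[(e[:,1]-c[1])*s>0.03]; print(s,len(q),q.mean(0),q.max(0),q.min(0),np.arctan2(*(q.mean(0)[:2]-c[:2])[::-1]))
    t=q[q[:,2]>q[:,2].max()-.008]; print(' top',t.mean(0),'r',np.hypot(*(t.mean(0)[:2]-c[:2])))
p=f['p'][225:365,170:420,::-1]
cv2.imwrite('pics/crop1.png',cv2.resize(p,None,fx=3,fy=3,interpolation=cv2.INTER_CUBIC))
E
```

```text
215 table z 0.0005271035636263441 knob [0.52658131 0.04005495 0.04034298] 0.04633377684503156 brim ((0.5239983201026917, 0.04496881738305092), 0.05851222947239876) 37.70941526992961 median [0.52549315 0.03901237 0.0128707 ]
317 table z 0.0006026242492852987 knob [ 0.53375338 -0.20344438  0.04058912] 0.04599487393286948 brim ((0.5343138575553894, -0.2034270316362381), 0.04693569988012314) 32.109188716004645 median [ 0.53278237 -0.2034424   0.01267591]
373 table z 9.239621820081735e-05 knob [ 0.44097469 -0.33344331  0.04076635] 0.04628441840278234 brim ((0.44126710295677185, -0.33556222915649414), 0.062370408326387405) 44.181444068749045 median [ 0.4406333  -0.33405801  0.01326552]
tin [ 0.43468127 -0.09242827  0.05917457]
rim [ 0.43688245 -0.09037199  0.0513325 ] 0.07199646114927583
1 104 [ 0.42605755 -0.01711585  0.06420198] [ 0.43646283 -0.00549221  0.08176555] [ 0.41451678 -0.03100006  0.04554689] 1.7175024680239745
 top [ 0.42617463 -0.01540348  0.07660256] r 0.07572936040018138
-1 75 [ 0.44732978 -0.16229731  0.07264141] [ 0.45972535 -0.15128636  0.08362712] [ 0.437206   -0.17086197  0.04564718] -1.426552665327085
 top [ 0.44633738 -0.15981381  0.07847337] r 0.07008254038165132
```

View pics/crop1.png

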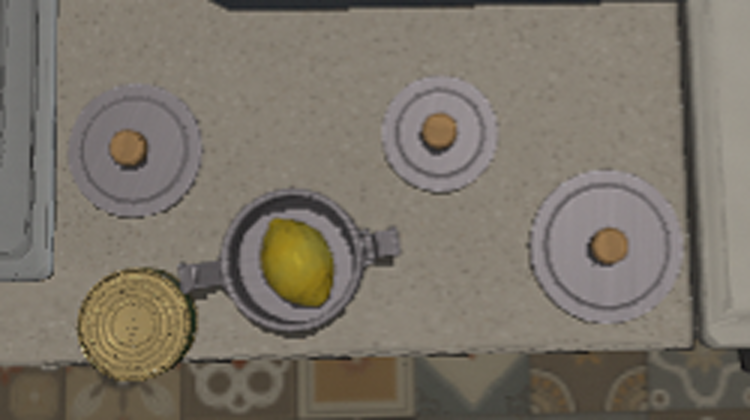

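The left lid (215,275) covers the area of a 108 mm brim, against 94 mm for the middle one and 122 mm for the right one. So lid_b is the left lid, and the crop confirms three sizes, with it between the other two. The tin's yaw is about 0.146 rad.

```bash
cat >> h.py <<'E'
from scipy.spatial.transform import Rotation as Ro
from scipy.linalg import logm,expm
def plan(pos,yaw,tilt=0,n=None,axis=(0,1,0)):
    """identical rows (screw motion) from measured pose to pos; tilt about tool axis"""
    s=bot.sense(); q=s['tcp_rot']; A=np.eye(4); A[:3,:3]=Ro.from_quat([*q[1:],q[0]]).as_matrix(); A[:3,3]=s['eef_pos']
    B=np.eye(4); B[:3,:3]=(Ro.from_euler('z',yaw)*Ro.from_euler('x',np.pi)*Ro.from_rotvec(tilt*np.array(axis))).as_matrix(); B[:3,3]=pos
    L=np.real(logm(np.linalg.inv(A)@B))
    if n is None: n=max(5,int(np.ceil(max(np.linalg.norm(L[:3,3])/.035,np.linalg.norm(L[[2,0,1],[1,2,0]])/.11))))
    E=expm(L/n); M=A@expm(L/2)
    print('clock',round(s['clock'],2),'pos',s['eef_pos'].round(4),'F',s['contact_force'].round(2),'w',round(s['width'],4))
    print('n',n,'row cm',(E[:3,3]*100).round(3),'rv',Ro.from_matrix(E[:3,:3]).as_rotvec().round(4),'mid',M[:3,3].round(3),'total cm',(np.linalg.inv(A)@B)[:3,3].round(4)*100)
E
python3 - <<'E'
from h import *
plan([.526,.0395,.11],1.717,n=20)
f=np.load('top0.npz');W=cloud('top',f['d'])
for u,v in((205,203),(215,332),(196,192)): print(W[v,u])
E
```

```text
clock 0.1 pos [ 0.2173 -0.5317  0.2304] F [-0.06 -0.22  0.96] w 0.0856
n 20 row cm [ 3.492 -0.196  0.604] rv [-0.0001 -0.0001 -0.0665] mid [ 0.47  -0.299  0.17 ] total cm [ 50.18 -41.19  12.13]
[0.67499213 0.03473771 0.13430652]
[0.39211777 0.03289914 0.03652019]
[0.68683241 0.04094342 0.18568777]
```

```bash
for i in 1 2 3; do python3 -m inch '[3.49,-0.2,0.6,0,0,-0.0665,5.5, 3.49,-0.2,0.6,0,0,-0.0665,5.5, 3.49,-0.2,0.6,0,0,-0.0665,5.5, 3.49,-0.2,0.6,0,0,-0.0665,5.5, 3.49,-0.2,0.6,0,0,-0.0665,5.5]' | tail -8; done; python3 -c "
from h import *
plan([.526,.0395,.06],1.717)"
```

```text
clock: 0.52
eef_pos: [0.3643, -0.4362, 0.2005]
tcp_rot: [-0.0, 0.935, 0.354, -0.0]
contact_force: [-0.2, -0.3, 0.4]
width: 0.0546
finger_force: 0.0
clock: 0.93
eef_pos: [0.4707, -0.2983, 0.1705]
tcp_rot: [-0.0, 0.864, 0.504, -0.0]
contact_force: [0.7, 0.5, -0.0]
width: 0.055
finger_force: 0.0
clock: 1.35
eef_pos: [0.5263, -0.1334, 0.1406]
tcp_rot: [-0.0, 0.769, 0.64, -0.0]
contact_force: [1.1, 0.3, -0.4]
width: 0.0548
finger_force: 0.0
clock 1.35 pos [ 0.5263 -0.1334  0.1406] F [ 1.06  0.25 -0.43] w 0.0548
n 6 row cm [ 2.89  -0.135  1.344] rv [-0.0001 -0.     -0.0547] mid [ 0.533 -0.047  0.1  ] total cm [16.99 -3.15  8.06]
```

```bash
python3 -m inch '[3.47,-0.16,1.2,0,0,-0.0656,5.5, 3.47,-0.16,1.2,0,0,-0.0656,5.5, 3.47,-0.16,1.2,0,0,-0.0656,5.5, 3.47,-0.16,1.2,0,0,-0.0656,5.5, 3.47,-0.16,1.2,0,0,-0.0656,5.5]' >/dev/null;  python3 -m inch '[0,0,0.5,0,0,0,5.5, 0,0,0.5,0,0,0,5.5, 0,0,0.5,0,0,0,5.5, 0,0,0,0,0,0,5.5, 0,0,0,0,0,0,5.5]' >/dev/null; python3 - <<'E'
from h import *
plan([.526,.0395,.018],1.717)
p,d=bot.capture('scene'); u,v=map(int,proj('scene',[.526,.0395,.04])[0])
cv2.imwrite('pics/g1.png',cv2.resize(p[v-80:v+60,u-90:u+90,::-1],None,fx=4,fy=4,interpolation=cv2.INTER_CUBIC))
E
```

```text
clock 2.18 pos [0.5276 0.0366 0.0662] F [ 1.   -0.94  0.18] w 0.0547
n 5 row cm [ 0.062 -0.023  0.965] rv [-0.      0.0001 -0.0012] mid [0.527 0.038 0.042] total cm [ 0.31 -0.12  4.82]
```

View pics/g1.png

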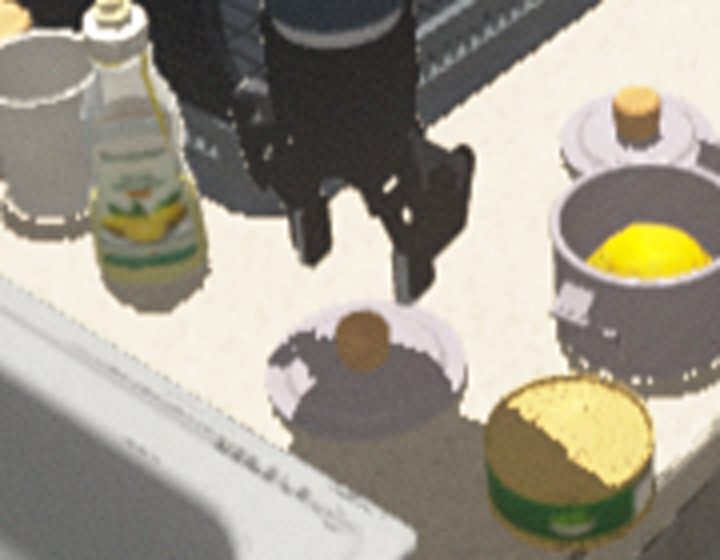

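The picture shows the open fingers at (310,260) and (410,295) above and to either side of the knob at (362,340). Next I go down and grip.

```bash
python3 -m inch '[0.07,-0.03,1.02,0,0,0,5.5, 0.07,-0.03,1.02,0,0,0,5.5, 0.07,-0.03,1.02,0,0,0,5.5, 0.07,-0.03,1.02,0,0,0,5.5, 0.03,0,1.0,0,0,0,5.5]' |tail -6;  python3 -m inch '[0,0,0,0,0,0,1.5, 0,0,0,0,0,0,1.5, 0,0,0,0,0,0,1.5, 0,0,0,0,0,0,1.5, 0,0,0,0,0,0,1.5]' |tail -6; python3 -m inch '[0,0,-0.8,0,0,0,1.5, 0,0,-1.4,0,0,0,1.5, 0,0,-2.4,0,0,0,1.5, 0,0,-3.4,0,0,0,1.5, 0,0,-4,0,0,0,1.5]' |tail -6
```

```text
clock: 2.65
eef_pos: [0.525, 0.0408, 0.0139]
tcp_rot: [-0.001, 0.655, 0.756, -0.0]
contact_force: [0.5, 0.2, -0.9]
width: 0.0552
finger_force: 0.0
clock: 3.07
eef_pos: [0.5261, 0.0407, 0.0159]
tcp_rot: [0.0, 0.655, 0.756, 0.0]
contact_force: [-0.1, 0.2, -0.3]
width: 0.0264
finger_force: 59.0
clock: 3.48
eef_pos: [0.5238, 0.0408, 0.1358]
tcp_rot: [-0.001, 0.655, 0.756, -0.001]
contact_force: [0.4, 0.0, -1.1]
width: 0.0264
finger_force: 59.2
```

```bash
python3 -c "
from h import *
plan([.4369,-.0894,.120],1.717,n=5)"
```

```text
clock 3.48 pos [0.5238 0.0408 0.1358] F [ 0.43  0.03 -1.09] w 0.0264
n 5 row cm [-2.328 -2.094  0.321] rv [-0.0007 -0.0001 -0.0007] mid [ 0.48  -0.024  0.128] total cm [-11.66 -10.45   1.62]
```

```bash
python3 -m inch '[-2.0,-1.8,0.2,0,0,0,1.5, -2.9,-2.6,0.3,0,0,0,1.5, -2.9,-2.6,0.3,0,0,0,1.5, -2.3,-2.1,0.3,0,0,0,1.5, -1.55,-1.35,0.3,0,0,0,1.5]' >/dev/null; python3 -m inch '[0,0,0,0,0,0,1.5, 0,0,0,0,0,0,1.5, 0,0,0,0,0,0,1.5, 0,0,0,0,0,0,1.5, 0,0,0,0,0,0,1.5]' |tail -6; python3 - <<'E'
from h import *
for n in('top','scene'):
    p,d=bot.capture(n); np.savez(n+'1.npz',p=p,d=d)
    u,v=map(int,proj(n,[.437,-.09,.09])[0]); cv2.imwrite(f'pics/{n}1.png',cv2.resize(p[v-50:v+50,u-60:u+60,::-1],None,fx=5,fy=5,interpolation=cv2.INTER_CUBIC))
    W=cloud(n,d); P=W.reshape(-1,3); P=P[np.isfinite(P).all(1)]
    P=P[np.hypot(P[:,0]-.437,P[:,1]+.09)<.075]
    print(n,np.histogram(P[:,2],np.arange(.06,.15,.005)))
    b=P[(P[:,2]>.1075)&(P[:,2]<.123)]
    hull=cv2.convexHull(b[:,:2].astype(np.float32))[:,0]
    print(len(b),cv2.minEnclosingCircle(hull),circ(hull,[.437,-.09,.054]))
s=bot.sense();print(s['eef_pos'])
a=np.hstack([cv2.imread('pics/top1.png')[:500,:],]);b=cv2.imread('pics/scene1.png')
cv2.imwrite('pics/both1.png',cv2.resize(np.hstack([a,b]),(800,333)))
E
```

```text
clock: 4.32
eef_pos: [0.4396, -0.0888, 0.1218]
tcp_rot: [0.0, 0.654, 0.756, 0.0]
contact_force: [0.1, 0.1, -2.0]
width: 0.0271
finger_force: 59.4
top (array([  0,  17,  58,  29,   5,   0,   0,   0,   0,   0,  14, 335, 215,
         2,   0,   0,   0]), array([0.06 , 0.065, 0.07 , 0.075, 0.08 , 0.085, 0.09 , 0.095, 0.1  ,
       0.105, 0.11 , 0.115, 0.12 , 0.125, 0.13 , 0.135, 0.14 , 0.145]))
529 ((0.43957144021987915, -0.10112012177705765), 0.05168901011347771) [ 0.43889453 -0.09026669  0.05208398]
scene (array([107,  96, 149,  12,   0,   0,   0,   0,   0,   0,  12, 524, 420,
        32,  43,  43,  61]), array([0.06 , 0.065, 0.07 , 0.075, 0.08 , 0.085, 0.09 , 0.095, 0.1  ,
       0.105, 0.11 , 0.115, 0.12 , 0.125, 0.13 , 0.135, 0.14 , 0.145]))
896 ((0.4371057152748108, -0.08698532730340958), 0.05599094182252884) [ 0.43686659 -0.08760218  0.05444902]
[ 0.43937327 -0.08883789  0.12161939]
```

View pics/both1.png

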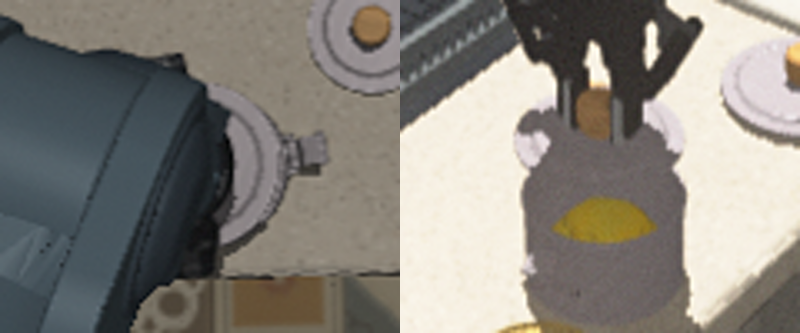

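Left panel (top): the lid brim is visible at (245,165), over the tin. Right panel (scene): the lid hangs level above the tin, knob at (597,112) between the pads. I'll cross-check the tin centre in the scene camera.

```bash
python3 - <<'E'
from h import *
f=np.load('scene0.npz');P=cloud('scene',f['d']).reshape(-1,3);P=P[np.isfinite(P).all(1)]
r=np.hypot(P[:,0]-.437,P[:,1]+.0904)
b=P[(r>.044)&(r<.056)&(P[:,2]>.066)&(P[:,2]<.078)]
print('scene rim',circ(b,[.437,-.09,.051]),b[:,2].mean(),len(b))
g=P[(r<.06)&(P[:,2]>.02)&(P[:,2]<.065)&(r>.049)];print('scene wall',circ(g,[.437,-.09,.052]),len(g))
plan([.4373,-.0892,.095],1.717)
E
```

```text
scene rim [ 0.43505238 -0.08789051  0.05056507] 0.07057238370073005 357
scene wall [ 0.43593335 -0.08876431  0.05150296] 831
clock 4.42 pos [ 0.4394 -0.0888  0.1216] F [ 0.37  0.21 -0.95] w 0.0271
n 5 row cm [-0.001 -0.042  0.532] rv [ 0.0001  0.     -0.0005] mid [ 0.438 -0.089  0.108] total cm [-0.01 -0.21  2.66]
```

Both cameras agree: the lid is about 2 mm too far in +x. I correct that and lower.

```bash
python3 -m inch '[0,-0.1,0.8,0,0,0,1.5, 0,-0.1,0.8,0,0,0,1.5, 0,0,0.8,0,0,0,1.5, 0,0,0.5,0,0,0,1.5, 0,0,0,0,0,0,1.5]' |tail -6; python3 -m inch '[0,0,0.2,0,0,0,1.5, 0,0,0.2,0,0,0,1.5, 0,0,0.2,0,0,0,1.5, 0,0,0.2,0,0,0,1.5, 0,0,0,0,0,0,1.5]' |tail -6
```

```text
clock: 4.83
eef_pos: [0.4354, -0.0892, 0.0907]
tcp_rot: [-0.002, 0.655, 0.756, -0.001]
contact_force: [-0.0, 1.1, -1.3]
width: 0.027
finger_force: 59.3
clock: 5.25
eef_pos: [0.4367, -0.0897, 0.0843]
tcp_rot: [-0.0, 0.655, 0.756, -0.0]
contact_force: [-0.2, -0.3, -2.0]
width: 0.0266
finger_force: 59.4
```

```bash
python3 -m inch '[0,0,0.1,0,0,0,1.5, 0,0,0.1,0,0,0,1.5, 0,0,0.05,0,0,0,1.5, 0,0,0,0,0,0,1.5, 0,0,0,0,0,0,1.5]' |tail -6; python3 -m inch '[0,0,0.1,0,0,0,1.5, 0,0,0.1,0,0,0,1.5, 0,0,0,0,0,0,1.5, 0,0,0,0,0,0,1.5, 0,0,0,0,0,0,1.5]' |tail -6
```

```text
clock: 5.67
eef_pos: [0.4369, -0.0897, 0.082]
tcp_rot: [0.0, 0.655, 0.756, -0.0]
contact_force: [0.5, 0.7, -1.8]
width: 0.0265
finger_force: 59.4
clock: 6.08
eef_pos: [0.4368, -0.0897, 0.08]
tcp_rot: [-0.0, 0.655, 0.756, -0.0]
contact_force: [-0.1, -0.3, -1.0]
width: 0.0267
finger_force: 59.4
```

```bash
python3 -m inch '[0,0,0.08,0,0,0,1.5, 0,0,0,0,0,0,1.5, 0,0,0,0,0,0,1.5, 0,0,0,0,0,0,1.5, 0,0,0,0,0,0,1.5]' |tail -6; python3 -m inch '[0,0,0,0,0,0,4.6, 0,0,0,0,0,0,4.6, 0,0,0,0,0,0,4.6, 0,0,-1.5,0,0,0,4.6, 0,0,-3,0,0,0,4.6]' |tail -6;python3 -m inch '[0,0,-3,0,0,0,4.6, 3,0,-3,0,0,0,2, 4,0,0,0,0,0,0, 4,0,0,0,0,0,0,4,0,0,0,0,0,0]' |tail -6
python3 - <<'E'
from h import *
for n in('top','scene'):
    p,d=bot.capture(n); np.savez(n+'2.npz',p=p,d=d)
    u,v=map(int,proj(n,[.437,-.09,.07])[0]); cv2.imwrite(f'pics/{n}2.png',cv2.resize(p[v-50:v+50,u-60:u+60,::-1],None,fx=4,fy=4,interpolation=cv2.INTER_CUBIC))
    P=cloud(n,d).reshape(-1,3); P=P[np.isfinite(P).all(1)]
    r=np.hypot(P[:,0]-.437,P[:,1]+.09)
    b=P[(r<.058)&(P[:,2]>.066)&(P[:,2]<.085)]
    rr=np.hypot(b[:,0]-.437,b[:,1]+.09); m=(rr>.03)&(rr<.053)
    A=np.c_[b[m,:2]-[.437,-.09],np.ones(m.sum())]; print(n,'plane slope',np.linalg.lstsq(A,b[m,2],rcond=None)[0],m.sum())
    hull=cv2.convexHull(b[:,:2].astype(np.float32))[:,0]; print(circ(hull,[.437,-.09,.054]))
cv2.imwrite('pics/both2.png',cv2.resize(np.hstack([cv2.imread('pics/top2.png'),cv2.imread('pics/scene2.png')]),(800,333)))
E
```

```text
clock: 6.5
eef_pos: [0.4369, -0.0897, 0.0792]
tcp_rot: [0.0, 0.655, 0.756, -0.0]
contact_force: [-0.1, -0.2, -0.4]
width: 0.0266
finger_force: 59.4
clock: 6.92
eef_pos: [0.434, -0.0887, 0.1219]
tcp_rot: [-0.003, 0.655, 0.756, -0.001]
contact_force: [-0.2, -0.5, 0.9]
width: 0.0458
finger_force: 0.0
clock: 7.33
eef_pos: [0.4161, 0.0595, 0.1847]
tcp_rot: [0.001, 0.656, 0.755, 0.001]
contact_force: [0.7, -0.2, 0.3]
width: 0.0005
finger_force: 0.0
top plane slope [-0.00592835  0.00043092  0.0765211 ] 1184
[ 0.43632108 -0.08970144  0.05349449]
scene plane slope [-0.00102128 -0.0036518   0.07649405] 801
[ 0.43488577 -0.08851698  0.05441621]
```

View pics/both2.png

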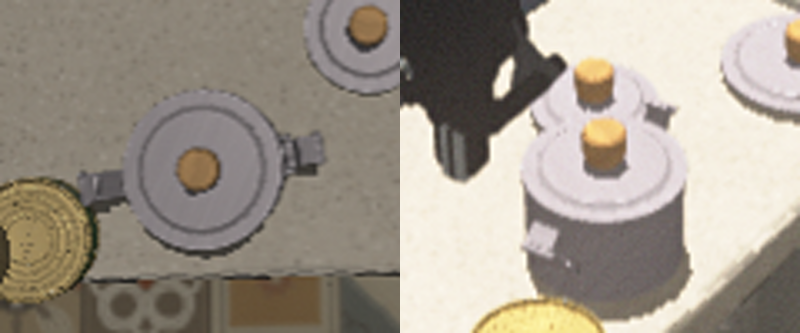

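The lid sits flat: its plane slope is about zero in both cameras, and it is centred at (200,170) left and (603,165) right. Both clips are still open, at (103,187) and (303,152) in the left panel. Next I measure the clip geometry in the tin's radial plane.

```bash
python3 - <<'E'
from h import *
y=.146
for n,c in(('top',(.4366,-.0902)),('scene',(.4350,-.0886))):
    P=cloud(n,np.load(n+'2.npz')['d']).reshape(-1,3); P=P[np.isfinite(P).all(1)]
    D=P[:,:2]-c; X=D@[np.cos(y),np.sin(y)]; Y=D@[-np.sin(y),np.cos(y)]
    for s in(1,-1):
        m=(np.abs(X)<.013)&(s*Y>.056)&(s*Y<.09)&(P[:,2]>.03)&(P[:,2]<.1)
        q=np.c_[s*Y,P[:,2],X][m]*1000
        print(n,s,len(q),'x range',q[:,2].min().round(1),q[:,2].max().round(1),'x mean',q[:,2].mean().round(1))
        for a in range(56,88,3):
            k=q[(q[:,0]>=a)&(q[:,0]<a+3)]
            if len(k): print('  ',a,len(k),np.percentile(k[:,1],[10,50,90]).round(0))
E
```

```text
top 1 121 x range -10.4 13.0 x mean 0.3
   59 9 [39. 40. 43.]
   62 15 [40. 45. 50.]
   65 14 [44. 47. 52.]
   68 15 [52. 54. 59.]
   71 21 [56. 59. 79.]
   74 13 [74. 76. 78.]
   77 12 [72. 75. 77.]
   80 11 [70. 71. 74.]
   83 11 [65. 68. 71.]
top -1 97 x range -11.9 11.8 x mean 0.2
   56 14 [37. 39. 42.]
   59 9 [40. 41. 44.]
   62 7 [46. 48. 51.]
   65 9 [77. 79. 82.]
   68 11 [76. 78. 80.]
   71 13 [73. 77. 79.]
   74 11 [72. 76. 79.]
   77 14 [70. 72. 76.]
   80 9 [71. 73. 74.]
scene 1 113 x range -12.7 12.5 x mean -1.1
   56 9 [34. 35. 41.]
   59 2 [38. 39. 40.]
   62 3 [42. 42. 44.]
   65 2 [44. 44. 45.]
   68 10 [49. 73. 78.]
   71 15 [64. 75. 78.]
   74 14 [73. 76. 77.]
   77 12 [71. 73. 75.]
   80 25 [66. 70. 74.]
   83 19 [67. 69. 71.]
   86 2 [34. 35. 36.]
scene -1 69 x range -11.0 11.4 x mean -0.6
   56 1 [72. 72. 72.]
   65 6 [80. 81. 82.]
   68 12 [62. 64. 79.]
   71 20 [58. 65. 76.]
   74 20 [61. 68. 76.]
   77 10 [64. 71. 75.]
```

```bash
cat >> h.py <<'E'
def clip(s,th,t,g,ext,back=0,c=(.4366,-.0902),y=.146,n=None,fw=11,x=0):
    """s=+1 left,-1 right; finger tilt t, gap g mm to lip, tip ext mm past lip centre"""
    L=np.array([57.5+39*np.sin(th+.115),36+39*np.cos(th+.115)])
    T=L+(3.5+fw+g)*np.array([np.cos(t),-np.sin(t)])+(ext-back)*np.array([-np.sin(t),-np.cos(t)])
    T=T/1000; p=[c[0]-np.sin(y)*s*T[0]+np.cos(y)*x/1000,c[1]+np.cos(y)*s*T[0]+np.sin(y)*x/1000,T[1]]
    print('target',np.round(p,4)); plan(p,y+np.pi/2,tilt=-s*t,n=n)
E
python3 -c "
from h import *
clip(1,.6,.5,5,4,back=50,n=5)"
```

```text
target [0.4188 0.0307 0.0965]
clock 7.43 pos [0.4143 0.0629 0.1839] F [ 0.48 -0.38 -0.6 ] w 0.0
n 5 row cm [-0.295 -0.006  1.862] rv [ 0.0003 -0.1004  0.0009] mid [0.416 0.052 0.138] total cm [-3.27 -0.04  8.74]
```

```bash
python3 -m inch '[-0.3,0,1.86,0,-0.1,0,0, -0.3,0,1.86,0,-0.1,0,0, -0.3,0,1.86,0,-0.1,0,0, -0.3,0,1.86,0,-0.1,0,0, -0.3,0,1.86,0,-0.1,0,0]' |tail -6; python3 -m inch '[0,0,0,0,0,0,0,0,0,0,0,0,0,0,0,0,0,0,0,0,0,0,0,0,0,0,0,0,0,0,0,0,0,0,0]' >/dev/null; python3 -c "
from h import *
clip(1,.6,.5,5,4,n=5)"
```

```text
clock: 7.85
eef_pos: [0.4212, 0.0253, 0.0965]
tcp_rot: [0.19, 0.634, 0.732, -0.162]
contact_force: [-0.2, 0.5, -0.2]
width: 0.0
finger_force: 0.0
target [0.4223 0.007  0.0526]
clock 8.27 pos [0.4217 0.0254 0.0979] F [ 0.96  0.22 -0.5 ] w 0.0001
n 5 row cm [ 0.113 -0.043  0.971] rv [ 0.0001 -0.0002 -0.0013] mid [0.422 0.016 0.075] total cm [ 0.56 -0.22  4.85]
```

```bash
python3 -m inch '[0.6,-0.1,0,0,0,0,0, 0,0,1.2,0,0,0,0,0,0,1.2,0,0,0,0,0,0,1.2,0,0,0,0,0,0,1.2,0,0,0,0]' |tail -6; python3 -m inch '[0,0,0,0,0,0,0,0,0,0,0,0,0,0,0,0,0,0,0,0,0,0,0,0,0,0,0,0,0,0,0,0,0,0,0]' | tail -4 ; python3 - <<'E'
from h import *
clip(1,.6,.5,5,4,n=5)
clip(1,.6,.5,0,4,n=5)
p,d=bot.capture('scene'); u,v=map(int,proj('scene',[.426,-.01,.07])[0])
cv2.imwrite('pics/c1.png',cv2.resize(p[v-50:v+40,u-60:u+60,::-1],None,fx=5,fy=5,interpolation=cv2.INTER_CUBIC))
E
```

```text
clock: 8.68
eef_pos: [0.4224, 0.008, 0.0515]
tcp_rot: [0.187, 0.635, 0.732, -0.161]
contact_force: [0.1, 0.4, -0.1]
width: 0.0002
finger_force: 0.0
tcp_rot: [0.187, 0.635, 0.732, -0.161]
contact_force: [-0.0, -0.3, -0.2]
width: -0.0002
finger_force: 0.0
target [0.4223 0.007  0.0526]
clock 9.1 pos [0.4225 0.0084 0.052 ] F [-0.05 -0.31 -0.19] w -0.0002
n 5 row cm [-0.029 -0.008  0.003] rv [-0.     -0.     -0.0007] mid [0.422 0.008 0.052] total cm [-0.15 -0.04  0.02]
target [0.4229 0.0027 0.055 ]
clock 9.1 pos [0.4225 0.0084 0.052 ] F [-0.05 -0.31 -0.19] w -0.0002
n 5 row cm [-0.129 -0.008  0.003] rv [-0.     -0.     -0.0007] mid [0.423 0.006 0.054] total cm [-0.65 -0.04  0.02]
```

View pics/c1.png

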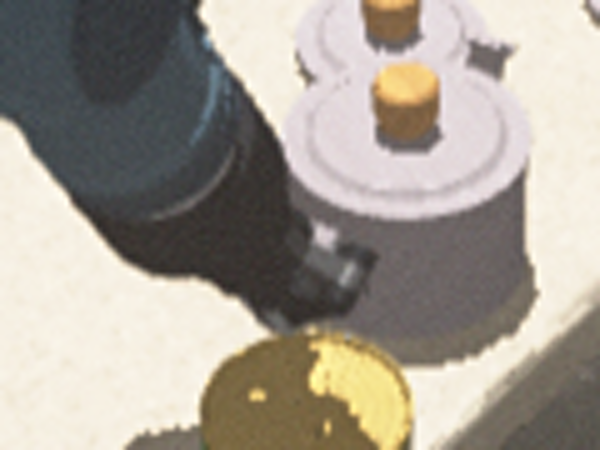

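The finger tip at (320,280) sits just outside the left clip at (330,240) and clear of the fish tin. I close the gap, then follow the arc.

```bash
python3 -m inch '[-0.15,0,0,0,0,0,0, -0.15,0,0,0,0,0,0,-0.15,0,0,0,0,0,0,-0.15,0,0,0,0,0,0,0,0,0,0,0,0,0]' |tail -6; python3 - <<'E'
from h import *
clip(1,.3,.25,0,4,n=5)
clip(1,0,0,0,4,n=10)
E
```

```text
clock: 9.57
eef_pos: [0.4227, 0.0026, 0.0544]
tcp_rot: [0.187, 0.635, 0.732, -0.162]
contact_force: [-0.4, -0.2, -0.7]
width: 0.0002
finger_force: 0.0
target [ 0.424  -0.0048  0.0642]
clock 9.57 pos [0.4227 0.0026 0.0544] F [-0.43 -0.24 -0.66] w 0.0002
n 5 row cm [-0.216  0.006 -0.122] rv [-0.0002  0.05   -0.0007] mid [ 0.423 -0.001  0.06 ] total cm [-1.13  0.03 -0.5 ]
target [ 0.4255 -0.0145  0.0707]
clock 9.57 pos [0.4227 0.0026 0.0544] F [-0.43 -0.24 -0.66] w 0.0002
n 10 row cm [-0.213  0.003 -0.111] rv [-0.0001  0.05   -0.0004] mid [ 0.424 -0.005  0.064] total cm [-2.3   0.03 -0.6 ]
```

```bash
python3 -m inch '[-0.215,0,-0.115,0,0.05,0,0, -0.215,0,-0.115,0,0.05,0,0, -0.215,0,-0.115,0,0.05,0,0, -0.215,0,-0.115,0,0.05,0,0, -0.215,0,-0.115,0,0.05,0,0]' |tail -6; python3 - <<'E'
from h import *
clip(1,0,0,0,4,n=5)
p,d=bot.capture('scene'); u,v=map(int,proj('scene',[.426,-.01,.07])[0])
cv2.imwrite('pics/c2.png',cv2.resize(p[v-50:v+40,u-60:u+60,::-1],None,fx=5,fy=5,interpolation=cv2.INTER_CUBIC))
E
```

```text
clock: 9.98
eef_pos: [0.4235, -0.0046, 0.0639]
tcp_rot: [0.093, 0.65, 0.75, -0.081]
contact_force: [0.2, 0.2, -0.6]
width: 0.0001
finger_force: 0.3
target [ 0.4255 -0.0145  0.0707]
clock 9.98 pos [ 0.4235 -0.0046  0.0639] F [ 0.15  0.21 -0.58] w 0.0001
n 5 row cm [-0.222  0.01  -0.106] rv [-0.      0.0495 -0.0006] mid [ 0.424 -0.009  0.068] total cm [-1.15  0.05 -0.42]
```

View pics/c2.png

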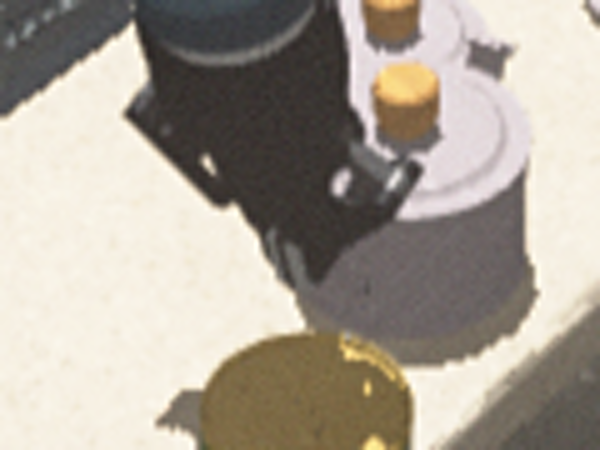

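The finger is against the clip and the tin hasn't shifted. Contact forces are under 1 N, so I carry on to shut.

```bash
python3 -m inch '[-0.22,0,-0.1,0,0.05,0,0, -0.22,0,-0.1,0,0.05,0,0, -0.22,0,-0.1,0,0.05,0,0, -0.22,0,-0.1,0,0.05,0,0, -0.22,0,-0.1,0,0.05,0,0]' |tail -6; python3 -m inch '[-0.05,0,0,0,0,0,0, -0.05,0,0,0,0,0,0,-0.05,0,0,0,0,0,0,0,0,0,0,0,0,0,0,0,0,0,0,0,0]' |tail -6;python3 - <<'E'
from h import *
clip(1,0,0,0,4,n=5)
E
```

```text
clock: 10.45
eef_pos: [0.4249, -0.0144, 0.0703]
tcp_rot: [-0.001, 0.655, 0.756, 0.001]
contact_force: [-1.0, 4.8, 0.1]
width: 0.0002
finger_force: 2.5
clock: 10.87
eef_pos: [0.4252, -0.0155, 0.0702]
tcp_rot: [0.0, 0.654, 0.756, -0.0]
contact_force: [-0.1, 4.9, 2.3]
width: -0.0002
finger_force: 2.0
target [ 0.4255 -0.0145  0.0707]
clock 10.87 pos [ 0.4252 -0.0155  0.0702] F [-0.14  4.88  2.26] w -0.0002
n 5 row cm [ 0.018  0.007 -0.01 ] rv [ 0.      0.0001 -0.0004] mid [ 0.425 -0.015  0.07 ] total cm [ 0.09  0.04 -0.05]
```

Force jumped to 5 N at the expected shut position, so the clip is on its stop. I back off and check.

```bash
python3 -m inch '[0.5,0,0,0,0,0,0, 1,0,0,0,0,0,0,1,0,-2,0,0,0,0,1,0,-3.5,0,0,0,0,2,0,-3.5,0,0,0,0]' |tail -6; python3 -m inch '[3,0,-1,0,0,0,0, 3,0,0,0,0,0,0, 0,0,0,0,0,0,0, 0,0,0,0,0,0,0, 0,0,0,0,0,0,0]' |tail -6; cat > meas.py <<'E'
from h import *
import sys
k=sys.argv[1]; y=.146; im=[]
for n in('top','scene'):
    p,d=bot.capture(n)
    u,v=map(int,proj(n,[.437,-.09,.07])[0]); im.append(cv2.resize(p[v-40:v+40,u-48:u+48,::-1],None,fx=4,fy=4,interpolation=cv2.INTER_CUBIC))
    P=cloud(n,d).reshape(-1,3); P=P[np.isfinite(P).all(1)]
    r=np.hypot(P[:,0]-.437,P[:,1]+.09); b=P[(r<.058)&(P[:,2]>.068)&(P[:,2]<.077)]
    c=circ(cv2.convexHull(b[:,:2].astype(np.float32))[:,0],[.437,-.09,.054]); print(n,'brim',c.round(4))
    b=P[(r<.02)&(P[:,2]>.095)&(P[:,2]<.12)]; print(' knob',np.median(b,0).round(4))
    D=P[:,:2]-c[:2]; X=D@[np.cos(y),np.sin(y)]; Y=D@[-np.sin(y),np.cos(y)]
    for s in(1,-1):
        q=np.c_[s*Y,P[:,2]][(abs(X)<.008)&(s*Y>.042)&(s*Y<.095)&(P[:,2]>.03)&(P[:,2]<.1)]*1000
        print(' ',s,[(a,len(j),*np.percentile(j[:,1],[50,90]).round(0)) for a in range(42,92,4) if len(j:=q[(q[:,0]>=a)&(q[:,0]<a+4)])])
cv2.imwrite(f'pics/m{k}.png',np.hstack(im))
E
python3 meas.py 1
```

```text
clock: 11.28
eef_pos: [0.4158, 0.0381, 0.1602]
tcp_rot: [-0.001, 0.656, 0.755, -0.002]
contact_force: [1.3, 0.4, -0.1]
width: 0.0003
finger_force: 0.0
clock: 11.7
eef_pos: [0.4084, 0.0975, 0.1698]
tcp_rot: [0.0, 0.655, 0.756, -0.001]
contact_force: [-0.5, 0.2, -0.2]
width: 0.0001
finger_force: 0.0
top brim [ 0.4367 -0.0908  0.0534]
 knob [ 0.437  -0.0911  0.1045]
  1 [(42, 15, np.float64(77.0), np.float64(79.0)), (46, 12, np.float64(79.0), np.float64(82.0)), (50, 14, np.float64(80.0), np.float64(82.0)), (54, 12, np.float64(80.0), np.float64(81.0)), (58, 12, np.float64(79.0), np.float64(82.0)), (62, 9, np.float64(78.0), np.float64(80.0))]
  -1 [(42, 14, np.float64(75.0), np.float64(77.0)), (46, 13, np.float64(74.0), np.float64(77.0)), (50, 18, np.float64(73.0), np.float64(77.0)), (54, 13, np.float64(38.0), np.float64(43.0)), (58, 11, np.float64(42.0), np.float64(44.0)), (62, 6, np.float64(47.0), np.float64(49.0)), (66, 12, np.float64(79.0), np.float64(81.0)), (70, 14, np.float64(78.0), np.float64(79.0)), (74, 13, np.float64(75.0), np.float64(79.0)), (78, 13, np.float64(71.0), np.float
[... 208 characters left out ...]
at64(81.0)), (50, 19, np.float64(68.0), np.float64(81.0)), (54, 35, np.float64(56.0), np.float64(81.0)), (58, 66, np.float64(56.0), np.float64(77.0)), (62, 19, np.float64(77.0), np.float64(79.0)), (66, 2, np.float64(77.0), np.float64(77.0)), (90, 2, np.float64(35.0), np.float64(36.0))]
  -1 [(42, 4, np.float64(75.0), np.float64(76.0)), (46, 11, np.float64(75.0), np.float64(77.0)), (50, 7, np.float64(75.0), np.float64(76.0)), (54, 1, np.float64(73.0), np.float64(73.0)), (62, 2, np.float64(80.0), np.float64(80.0)), (66, 7, np.float64(78.0), np.float64(80.0)), (70, 28, np.float64(65.0), np.float64(77.0)), (74, 12, np.float64(68.0), np.float64(75.0)), (78, 3, np.float64(73.0), np.float64(73.0))]
```

View pics/m1.png

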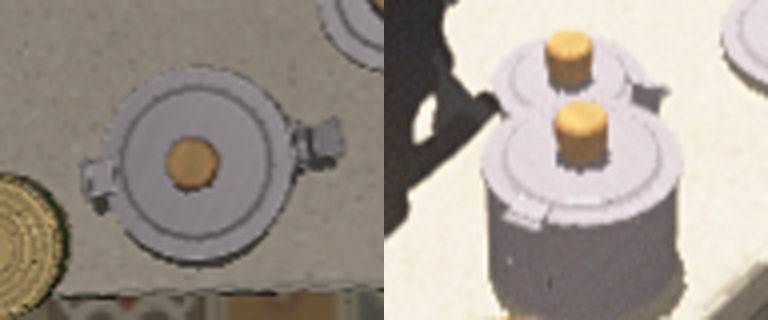

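The left clip is shut with its hook over the brim, at (98,178) left and (525,213) right. The tin moved less than 1 mm. Now the right clip, at (320,140).

```bash
python3 -c "
from h import *
clip(-1,.45,.4,5,4,back=95,c=(.4366,-.0908),n=10)"
```

```text
target [ 0.4558 -0.2212  0.1452]
clock 11.8 pos [0.4086 0.0969 0.1697] F [ 0.25  0.05 -0.46] w 0.0
n 10 row cm [-3.229  0.012 -0.335] rv [-0.      0.0401 -0.0005] mid [ 0.432 -0.063  0.174] total cm [-32.15   0.19   2.48]
```

```bash
for i in 1 2; do python3 -m inch '[-3.23,0.01,-0.34,0,0.04,0,0, -3.23,0.01,-0.34,0,0.04,0,0, -3.23,0.01,-0.34,0,0.04,0,0, -3.23,0.01,-0.34,0,0.04,0,0, -3.23,0.01,-0.34,0,0.04,0,0]' |tail -6;done; python3 -m inch '[0,0,0,0,0,0,0,0,0,0,0,0,0,0,0,0,0,0,0,0,0,0,0,0,0,0,0,0,0,0,0,0,0,0,0]' >/dev/null; python3 -c "
from h import *
clip(-1,.45,.4,5,4,c=(.4366,-.0908),n=5)"
```

```text
clock: 12.22
eef_pos: [0.4324, -0.0653, 0.1745]
tcp_rot: [-0.075, 0.652, 0.751, 0.066]
contact_force: [1.2, -0.4, 1.2]
width: -0.0002
finger_force: 0.0
clock: 12.63
eef_pos: [0.455, -0.2238, 0.1455]
tcp_rot: [-0.15, 0.643, 0.74, 0.131]
contact_force: [1.2, -0.2, 0.6]
width: -0.0003
finger_force: 0.0
target [ 0.4504 -0.1846  0.0577]
clock 13.05 pos [ 0.4556 -0.2197  0.1471] F [-0.18  0.48  0.02] w -0.0
n 5 row cm [-0.042 -0.002  1.924] rv [ 0.0003  0.0002 -0.0003] mid [ 0.453 -0.202  0.102] total cm [-0.2  -0.02  9.62]
```

```bash
python3 -m inch '[-0.2,0,2.4,0,0,0,0, 0,0,2.4,0,0,0,0,0,0,2.4,0,0,0,0,0,0,1.6,0,0,0,0,0,0,0.8,0,0,0,0]' |tail -6; python3 -m inch '[0,0,0,0,0,0,0, 0,0,0,0,0,0,0, 0.15,0,0,0,0,0,0, 0.15,0,0,0,0,0,0, 0.15,0,0,0,0,0,0]' |tail -6; python3 - <<'E'
from h import *
clip(-1,.45,.4,0,4,c=(.4366,-.0908),n=5)
clip(-1,.2,.18,0,4,c=(.4366,-.0908),n=5)
clip(-1,0,0,0,4,c=(.4366,-.0908),n=10)
E
```

```text
clock: 13.47
eef_pos: [0.4494, -0.1829, 0.0562]
tcp_rot: [-0.151, 0.641, 0.741, 0.13]
contact_force: [-0.7, 0.0, -0.5]
width: 0.0003
finger_force: 0.0
clock: 13.88
eef_pos: [0.4508, -0.1821, 0.0596]
tcp_rot: [-0.149, 0.642, 0.741, 0.13]
contact_force: [-0.0, -0.2, 0.3]
width: -0.0003
finger_force: 0.0
target [ 0.4497 -0.18    0.0596]
clock 13.88 pos [ 0.4508 -0.1821  0.0596] F [-0.03 -0.22  0.31] w -0.0003
n 5 row cm [ 0.042 -0.015  0.017] rv [ 0.0006  0.0003 -0.0006] mid [ 0.45  -0.181  0.06 ] total cm [ 0.21 -0.08  0.09]
target [ 0.4487 -0.173   0.0665]
clock 13.88 pos [ 0.4508 -0.1821  0.0596] F [-0.03 -0.22  0.31] w -0.0003
n 5 row cm [ 0.22  -0.016 -0.076] rv [ 0.0005 -0.0437 -0.0006] mid [ 0.45  -0.178  0.063] total cm [ 1.13 -0.08 -0.28]
target [ 0.4477 -0.1665  0.0707]
clock 13.88 pos [ 0.4508 -0.1821  0.0596] F [-0.03 -0.22  0.31] w -0.0003
n 10 row cm [ 0.181 -0.008 -0.075] rv [ 0.0002 -0.0398 -0.0003] mid [ 0.449 -0.175  0.066] total cm [ 1.9  -0.08 -0.41]
```

```bash
python3 -m inch '[0.2,0,-0.075,0,-0.04,0,0, 0.2,0,-0.075,0,-0.04,0,0, 0.2,0,-0.075,0,-0.04,0,0, 0.2,0,-0.075,0,-0.04,0,0, 0.2,0,-0.075,0,-0.04,0,0]' |tail -6; python3 -m inch '[0.16,0,-0.075,0,-0.04,0,0, 0.16,0,-0.075,0,-0.04,0,0, 0.16,0,-0.075,0,-0.04,0,0, 0.16,0,-0.075,0,-0.04,0,0, 0.1,0,-0.07,0,-0.04,0,0]' |tail -6;  python3 - <<'E'
from h import *
clip(-1,0,0,0,4,c=(.4366,-.0908),n=5)
E
```

```text
clock: 14.3
eef_pos: [0.4495, -0.174, 0.0662]
tcp_rot: [-0.074, 0.652, 0.752, 0.065]
contact_force: [0.1, -0.4, 0.7]
width: -0.0001
finger_force: 0.4
clock: 14.72
eef_pos: [0.4485, -0.1669, 0.0709]
tcp_rot: [0.002, 0.655, 0.755, -0.001]
contact_force: [0.4, -0.8, 0.4]
width: 0.0002
finger_force: 0.3
target [ 0.4477 -0.1665  0.0707]
clock 14.72 pos [ 0.4485 -0.1669  0.0709] F [ 0.37 -0.76  0.41] w 0.0002
n 5 row cm [ 0.012 -0.014  0.004] rv [ 0.0003  0.0007 -0.0008] mid [ 0.448 -0.167  0.071] total cm [ 0.06 -0.07  0.02]
```

Not on the stop yet, so I press on gently.

```bash
python3 -m inch '[0.05,0,0,0,0,0,0, 0.05,0,0,0,0,0,0,0,0,0,0,0,0,0,0,0,0,0,0,0,0,0,0,0,0,0,0,0]' |tail -6; python3 -m inch '[0.05,0,0,0,0,0,0, 0,0,0,0,0,0,0,0,0,0,0,0,0,0,0,0,0,0,0,0,0,0,0,0,0,0,0,0]' |tail -6
```

```text
clock: 15.13
eef_pos: [0.4483, -0.1662, 0.0701]
tcp_rot: [0.0, 0.655, 0.755, 0.0]
contact_force: [0.3, -2.4, 2.5]
width: 0.0002
finger_force: 1.1
clock: 15.55
eef_pos: [0.4483, -0.166, 0.0702]
tcp_rot: [0.001, 0.655, 0.756, -0.0]
contact_force: [1.4, -5.7, 0.9]
width: -0.0001
finger_force: 2.7
```

On the stop. I back off and check.

```bash
python3 -m inch '[-0.5,0,0,0,0,0,0, -1,0,0,0,0,0,0,-1,0,-2,0,0,0,0,-1,0,-3.5,0,0,0,0,-2,0,-3.5,0,0,0,0]' |tail -6; python3 -m inch '[-3,0,-1,0,0,0,0, -3.5,0,0,0,0,0,0, -3.5,0,0,0,0,0,0, -2,0,0,0,0,0,0, 0,0,0,0,0,0,0]' |tail -6;python3 meas.py 2
```

```text
clock: 15.97
eef_pos: [0.4528, -0.217, 0.1589]
tcp_rot: [-0.004, 0.654, 0.756, 0.0]
contact_force: [0.5, -0.8, -0.1]
width: 0.0
finger_force: 0.0
clock: 16.38
eef_pos: [0.4724, -0.3422, 0.1689]
tcp_rot: [0.0, 0.656, 0.754, -0.0]
contact_force: [0.8, -0.5, -0.2]
width: 0.0002
finger_force: 0.0
top brim [ 0.4365 -0.0908  0.0534]
 knob [ 0.437  -0.0912  0.1046]
  1 [(42, 13, np.float64(76.0), np.float64(79.0)), (46, 13, np.float64(80.0), np.float64(82.0)), (50, 14, np.float64(79.0), np.float64(81.0)), (54, 14, np.float64(80.0), np.float64(83.0)), (58, 12, np.float64(79.0), np.float64(80.0)), (62, 7, np.float64(77.0), np.float64(79.0))]
  -1 [(42, 12, np.float64(75.0), np.float64(80.0)), (46, 12, np.float64(79.0), np.float64(83.0)), (50, 13, np.float64(81.0), np.float64(82.0)), (54, 12, np.float64(80.0), np.float64(81.0)), (58, 14, np.float64(78.0), np.float64(81.0)), (62, 12, np.float64(78.0), np.float64(80.0))]
scene brim [ 0.4356 -0.09    0.0544]
 knob [ 0.4319 -0.0863  0.1037]
  1 [(42, 4, np.float64(78.0), np.float64(79.0)), (46, 18, np.float64(78.0), np.float64(80.0)), (50, 16, np.float64(63.0), np.float64(80.0)), (54, 29, np.float64(63.0), np.float64(80.0)), (58, 81, np.float64(55.0), np.float64(78.0)), (62, 14, np.float64(76.0), np.float64(79.0)), (66, 3, np.float64(77.0), np.float64(81.0)), (90, 1, np.float64(36.0), np.float64(36.0))]
  -1 [(42, 3, np.float64(78.0), np.float64(81.0)), (46, 16, np.float64(76.0), np.float64(80.0)), (50, 13, np.float64(79.0), np.float64(82.0)), (54, 8, np.float64(78.0), np.float64(80.0)), (58, 9, np.float64(78.0), np.float64(80.0)), (62, 5, np.float64(77.0), np.float64(77.0))]
```

View pics/m2.png

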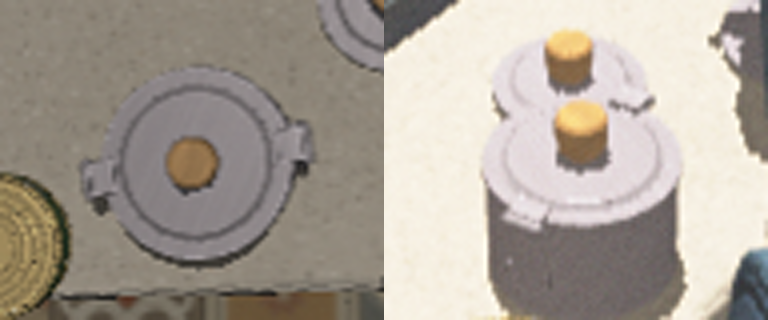

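Both clips are shut over the flat brim, at (98,178) and (295,143). Their height profiles match and the tin is upright. Handing in.

```bash
python3 -c "
from workcell import bot
print(bot.job_done())"
```

```text
the job is handed in; nothing more can be done
None
```

Lid_b is seated flat on the steel tin and both clips are folded up over its brim; I handed the job in at about 16.5 s, and saw no other lid or object moved.

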